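Lock the hatch of a board-test fixture with its slot key

TASK

Lock the access hatch of the clear test fixture: take the flat-bladed key from its stand, set the blade in the slot of the hatch's push-and-turn fastener, push the fastener in against its spring and turn it a quarter turn clockwise, so that it springs back up locked. Be gentle: the hatch must never be pressed with more than about 30 N. Then put the key back, fully down in its own stand before you let go of it, and leave everything else on the bench where it is.

Things in the scene. Friction and masses are not known exactly. Their poses are not given: they have to be found in the camera images.
- fixture: Board-test fixture fixed to the bench: clear acrylic box 200 x 160 mm (its x, y), on a black base, with an aluminium hatch 120 x 100 mm on top (hatch top 60 mm above the bench) centred 25 mm towards +x. A column of two posts and a cross-bar up to 152 mm tall stands 82 mm towards -x. Origin: bottom centre of the box; z up.
- latch (a point): Centre of the 45 mm dark hole in the hatch, at the height of the fastener's top face (69 mm above the bench); axes as the fixture's. The fastener FLOATS: its true centre lies up to 3.5 mm from here along x and along y, unmeasured, and stays put. It is a steel disc 32 mm across with a slot 5 mm wide, 6 mm deep, right across its face, along this y axis at stud = 0.
- stud (a joint): Turn of the fastener, rad, growing clockwise seen from above: 0 (hard stop) open, about 1.5 (a quarter turn) locked, hard stop at 1.75. Starts at 0 to 0.12. Blocked between about 0.2 and 1.3 unless pushed in by 2.7 mm or more; pushed in, it turns with about 0.03 N m of friction. Let go between these angles it stays caught down; beyond about 1.3 it springs up, locked.
- plunge (a joint): How far the fastener is pushed straight down, m: 0 at rest, hard stop at 0.007. Spring: it starts to move at about 6 N and gains 1.5 N per mm (10 N at 2.7 mm, 16.5 N at the 7 mm stop).
- key: Slot key, 84 mm tall, about 0.11 kg, upright in its stand. Origin at the blade's tip, z up. Steel blade 18 mm wide (its y), 3 mm thick (x), from 0 to 16 mm; shank 18 x 6 mm up to 40 mm; black handle 44 mm wide (y), 16 mm thick (x), from 40 to 84 mm. Same after half a turn.
- key_center (a point): Centre of the key, half-way up (42 mm above its tip), same axes. Grip the handle across its 16 mm thickness (along x), around 26 mm above this point. The key has up to about 3 mm of play in its stand.
- stand_mouth (a point): Centre of the pocket's mouth on top of the key's own stand: a grey plastic block 56 mm (x) by 72 mm (y), 50 mm tall, fixed to the bench. The pocket is 12 mm (x) by 25 mm (y), 44 mm deep, with a 2 mm chamfer. With the key home, its handle rests on the block, blade along the stand's y, and key_center is 2 mm above this point. z up.
- stand_round: A stand like the key's, but with a round black handle (22 mm across, top 98 mm above the bench) fixed in it; not needed. Origin at the bottom centre. The two stands change places.
- tape: Roll of tape lying flat, 90 mm across, 24 mm tall; bystander, origin at the bottom centre.
- flux: White bottle, 42 mm across, 100 mm tall; bystander, origin at the bottom centre.
- dish: Small steel dish, 70 mm across, 22 mm tall; bystander, origin at the bottom centre.
- spare_board: Green circuit board lying flat, 90 x 70 x 7 mm; bystander, origin at the bottom centre.
- driver: Screwdriver lying on the bench; bystander, origin under its middle.
- board_rack: Black comb rack holding three upright green boards, 200 x 90 mm, 72 mm tall; bystander, origin at the bottom centre.
Not all that is in view belongs to the job. Leave any pink look-alike of the key alone.

How it is judged:
On the way, in this order (a step that is already met when the one before it is completed fails the run):
1. the key has been lifted out of its stand (z of key_center in the frame of stand_mouth above 0.05 m), for 0.1 s.
2. the fastener is pushed in by the key (value of joint plunge above 0.0025 m and contact force between key and fixture above 3 N), for 0.1 s.
3. the fastener is turned to locked by the key (value of joint stud above 1.3 rad and contact force between key and fixture above 0.5 N), for 0.05 s.
4. the key is set fully down in its stand while still held (horizontal distance between key_center and stand_mouth below 0.006 m and z of key_center in the frame of stand_mouth between -0.004 and 0.006 m and contact force between the fingers and key above 1 N), for 0.1 s.
At the end, for the whole second after the job is handed in: The fastener is turned to locked (stud above 1.28 rad) and has sprung back up (plunge under 1 mm); the key stands at rest in its own stand, upright within 0.12 rad, its centre within 6 mm sideways of stand_mouth and from 4 mm below to 6 mm above it, released (value of joint stud above 1.28 rad and value of joint plunge below 0.001 m and horizontal distance between key_center and stand_mouth below 0.006 m and z of key_center in the frame of stand_mouth between -0.004 and 0.006 m and angle between key_center's own z axis and vertical below 0.12 rad and linear speed of key below 0.02 m/s); the robot touches nothing.
It fails at once if the key presses on the fixture with more than 30 N (contact force between key and fixture above 30 N).
It fails at once if the robot itself leans on the fixture with more than 30 N (contact force between any of the fingers, the arm and fixture above 30 N).
It fails at once if a bystander is moved by more than 30 mm (distance of any of tape, flux, dish, spare_board, driver, board_rack from where it was at the start of the episode above 0.03 m).
It also fails if it takes over 64 s, if anything falls off the work surface, if the arm or the gripper's body presses on something with over 40 N, if the wrist force passes 120 N, or if a joint passes its speed limit or range.

ROBOT

A 6-joint arm with a two-finger parallel gripper is mounted at the origin on the work surface. World frame = base frame: x ahead of the robot, y to its left, z up, the work surface at z = 0. Lengths are in m, angles in rad, forces in N, time in s.
With the tool pointing down it reaches from about 0.375 to 0.9 m from the base axis. Payload 3.1 kg.
Tool frame: the origin (TCP) lies between the finger pads; the fingertips stand 8 mm ahead of it and the grasp point (between the pads) lies 11 mm behind it; z points along the fingers, y is the line along which they close (so a half turn about z gives the same grasp; the last joint's range is limited). The gripper opens to 87 mm and grips with 3 to 60 N. Pads are 19 mm wide; open, the fingers measure 117 mm over their backs; the gripper's body (75 mm by 190 mm) begins 51 mm behind the grasp point.
Start: joints at [-1.458, 0.527, 1.433, -0, 1.181, -0.178], TCP at [0.179, -0.599, 0.231] pointing down, gripper open.
Joint ranges: [-3.08, 3.08], [-0.75, 2.2], [0.22, 2.44], [-1.43, 4.57], [0, 2.65], [-2.85, 2.85]. Speed limits (rad/s): [2.79, 2.79, 3.14, 3.14, 3.14, 3.14].

INTERFACE

Orientations are given as a 3x3 rotation matrix whose columns are the frame's x, y, z axes.
In Python, from rig import robot, eyes, finder gives the robot as it stands.
- The arm moves only by the tool servo_tool, never from a script. Its argument "rows" is a list that holds one entry, the list of rows, each a list of 6 numbers: the shift along the world's x, y, z as a fraction of full scale, then the turn, a rotation vector about the world's x, y, z as a fraction of full scale. A call has 1 to 20 rows; each row shifts and turns the commanded pose from where the row before left it; what a row does not reach is not made up. Full scale, the value 1, is 25 mm for a shift and 90 degrees for a turn. A row lasts 1/12 s, in which the tool goes at most 41.7 mm and 7.16 degrees, less where a joint would pass 70% of its speed; a pose out of reach is approached as far as the arm can. A call with a number of a shift or a turn outside -1 to 1 is refused whole. A call with a gripper value outside its range is refused whole. "gripper" is the closure, from -1 (fully open) to 1 (shut), set as the call begins (left out, the last holds). The fingers move at their own pace and stop on an object; "grip_force" is the grip in N (left out, the last holds). Time passes only in rows, so rows that do not move let the fingers close. It gives the time, the measured TCP pose, the force, the opening and the grip force at its end, in the units of the state.
- robot.observe(): the state, without advancing time (a new reading comes with each control period).
- eyes.snapshot(name): name is "side" or "top"; returns (picture, depth): 420x560x3 uint8, blue, green, red; 420x560 float32, m along the optical axis (not along the pixel's ray), 0 where there is no reading.
- eyes.camera_params(name): a dict with "camera_matrix" (3x3 intrinsics, pixels), "R" (3x3) and "t" (3): a world point X has camera coordinates R X + t. Camera axes: x right, y down, z forward; pixel columns grow to the right and rows downward; lengths in m; the calibration is good to about 2 mm. A picture is of the moment at which its call begins. camera_params takes no time and is no camera call.
- robot.job_done(): hands the job in; it is judged then, once.
Trained networks look in the newest picture that a camera, given by its name, has taken for a name from the list of things; names that differ only in an ending like _2 or _b are one class to them, and where a whole thing is asked for, a point or a joint stands for the part that bears it (a point fixed in the world has none). Each returns a list of dicts, best first, with "p" (0 to 1); they miss things now and then, are a little off and sometimes report something else, mostly with a low value. They report only what shows in the picture. A call takes as long as a camera call. They do not tell look-alikes from the thing itself.
- finder.look_for(camera, query): "point" ([column, row] in pixels, amid what is visible of it).
- finder.spot_point(camera, query): "point" ([column, row] in pixels: a listed point, or the origin of a listed thing).
The state is a dict: "time_s": time; "joint_pos": joint angles; "joint_velocities": joint speeds; "effort": joint torques, N m; "tool_pos": TCP position; "tool_rot": TCP orientation; "contact_force": force on the tool from outside, world axes, zero at the start; "torque": the same for the moment, N m; "opening": finger opening in m; "finger_force": force on a finger pad.
Only numpy, scipy, OpenCV 4.12 (cv2) and the standard library are available. Lean on these libraries where they do the work, as an engineer would, in place of code of your own. Each camera call takes 0.05 s, during which the arm holds its last target. There are 200 camera calls.

## Working session

There is one attempt and no reset: what is moved stays moved. The work goes in short steps, Python scripts to look and compute and a tool call to move; the robot and the scene stay as the last step left them, time stands still between calls to the robot, and variables do not carry over. Pictures are saved under pics/ and viewed, at most 10 in all, crops included, and the job is handed in when it is done.

Besides the shell and the picture viewer there is one more tool, called after ">>>" as name(argument=value, ...) on one line, values as JSON. servo_tool: Moves the arm, as the interface text tells. Shift numbers are shares of 25 mm and turn numbers shares of 90 degrees, none past 1 either way. Its arguments: {"type":"object","properties":{"rows":{"type":"array"},"gripper":{"type":"number"},"grip_force":{"type":"number"}},"required":["rows"]}

```bash
mkdir -p pics; cat > h.py <<'E'
import numpy as np, cv2
from rig import robot, eyes, finder
def px2w(cam,uv,depth=None,z=None):
    p=eyes.camera_params(cam);K=np.array(p["camera_matrix"]);R=np.array(p["R"]);t=np.array(p["t"])
    r=np.linalg.inv(K)@np.array([uv[0],uv[1],1.0]);C=-R.T@t;d=R.T@r
    if z is not None: return C+d*((z-C[2])/d[2])
    return C+d*depth
def cloud(cam,D):
    p=eyes.camera_params(cam);K=np.array(p["camera_matrix"]);R=np.array(p["R"]);t=np.array(p["t"])
    v,u=np.mgrid[:D.shape[0],:D.shape[1]]
    P=np.stack([(u-K[0,2])/K[0,0]*D,(v-K[1,2])/K[1,1]*D,D],-1)
    return (P-t)@R
E
python3 - <<'E'
from h import *
np.set_printoptions(precision=4,suppress=True)
for c in("top","side"):
    im,D=eyes.snapshot(c);cv2.imwrite(f"pics/{c}0.png",im);np.save(f"{c}0.npy",D)
    p=eyes.camera_params(c);print(c,-np.array(p["R"]).T@np.array(p["t"]),np.array(p["camera_matrix"])[0,0])
    for q,z in(("latch",.069),("stand_mouth",.05),("key_center",.052),("fixture",0),("stand_round",0),("key",.01)):
        for r in finder.spot_point(c,q)[:3]:
            print(q,round(r["p"],2),np.round(r["point"],1),px2w(c,r["point"],z=z))
E
```

```text
top [ 0.4649 -0.0147  1.2039] 423.3844900820857
latch 0.88 [206.6 227.2] [0.533  0.1125 0.069 ]
latch 0.68 [297.  264.4] [ 0.429 -0.127  0.069]
latch 0.57 [336.7 256.1] [ 0.4488 -0.2343  0.069 ]
stand_mouth 0.55 [339.1 253.8] [ 0.4546 -0.2448  0.05  ]
key_center 0.69 [373.4 252.7] [ 0.4557 -0.3386  0.052 ]
key_center 0.65 [324.6 217.4] [ 0.5547 -0.208   0.052 ]
key_center 0.6 [335.5 294. ] [ 0.3469 -0.2307  0.052 ]
fixture 0.87 [213.9 231. ] [0.5259 0.0997 0.    ]
stand_round 0.56 [353.2 199.7] [ 0.6084 -0.3012  0.    ]
key 0.71 [329.8 292.4] [ 0.3474 -0.2227  0.01  ]
key 0.55 [339.  255.2] [ 0.4503 -0.2523  0.01  ]
key 0.51 [319.8 221.3] [ 0.5472 -0.201   0.01  ]
side [ 0.267  -0.8133  0.6176] 408.04614584942493
latch 0.62 [250.1 187.9] [0.5215 0.0979 0.069 ]
stand_mouth 0.63 [266.1 282.6] [ 0.4468 -0.2405  0.05  ]
key_center 0.9 [307.4 264. ] [ 0.5449 -0.2224  0.052 ]
key_center 0.81 [215.1 293.7] [ 0.3445 -0.2345  0.052 ]
key_center 0.76 [291.2 318.6] [ 0.4572 -0.3465  0.052 ]
fixture 0.78 [249.8 208.2] [0.5189 0.106  0.    ]
stand_round 0.77 [357.2 300.3] [ 0.6184 -0.3088  0.    ]
key 0.75 [293.1 335.8] [ 0.459 -0.351  0.01 ]
key 0.73 [307.5 278.4] [ 0.5464 -0.2213  0.01  ]
key 0.71 [222.6 308.6] [ 0.3545 -0.2374  0.01  ]
```

View pics/top0.png

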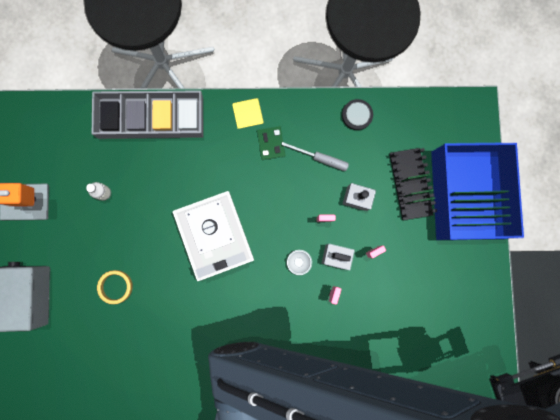

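View pics/side0.png

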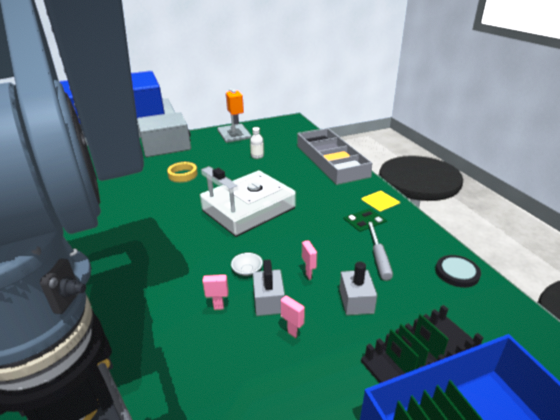

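The top view shows two grey stands: (339,257) with a flat black handle and (360,196) with a round one. The pink look-alikes are at (327,218), (376,252) and (335,295). The stand at (339,257) fits, since its handle is black and flat. I'll confirm it in one enlarged crop and fit the geometry.

```bash
python3 - <<'E'
from h import *
np.set_printoptions(precision=4,suppress=True)
im=cv2.imread("pics/top0.png");D=np.load("top0.npy");W=cloud("top",D)
def rect(lo,hi,cx,cy,r):
    m=(W[...,2]>lo)&(W[...,2]<hi)&(np.hypot(W[...,0]-cx,W[...,1]-cy)<r)
    P=W[m]; (c,s,a)=cv2.minAreaRect(P[:,:2].astype(np.float32))
    print(lo,hi,len(P),"c",np.array(c),"size",np.array(s),"ang",a,"mean",P.mean(0)); return m
rect(.04,.056,.45,-.245,.06); rect(.085,.1,.45,-.245,.05)
rect(.055,.066,.53,.105,.12);rect(.02,.066,.52,.1,.14);rect(.12,.16,.45,.09,.08)
a=cv2.resize(im[225:290,305:375],None,fx=7,fy=7,interpolation=cv2.INTER_CUBIC)[:455,:300+190]
b=cv2.resize(im[205:250,185:233],None,fx=10,fy=10,interpolation=cv2.INTER_CUBIC)[:450]
b=b[:, :300+0] if a.shape[1]+b.shape[1]>1000 else b
h=450
o=np.hstack([a[:h],b[:h]]);print(o.shape);o=cv2.resize(o,(int(o.shape[1]*.8),int(o.shape[0]*.8)));cv2.imwrite("pics/crop1.png",o)
s=robot.observe();print(s["tool_pos"],s["tool_rot"],s["opening"],s["time_s"])
E
```

```text
0.04 0.056 438 c [ 0.4463 -0.2432] size [0.073  0.0556] ang 74.86438751220703 mean [ 0.4464 -0.2412  0.0492]
0.085 0.1 99 c [ 0.4467 -0.2434] size [0.0441 0.0154] ang 75.05360412597656 mean [ 0.4465 -0.2431  0.0929]
0.055 0.066 2261 c [0.5109 0.0987] size [0.1987 0.1595] ang 19.325023651123047 mean [0.5264 0.1044 0.0585]
0.02 0.066 3794 c [0.5108 0.0991] size [0.1999 0.1606] ang 19.103246688842773 mean [0.5198 0.1012 0.0563]
0.12 0.16 498 c [0.4335 0.0718] size [0.0239 0.1297] ang 19.21619415283203 mean [0.4335 0.0723 0.1359]
(450, 970, 3)
[ 0.1792 -0.5987  0.2306] [[ 0.958   0.2867  0.    ]
 [ 0.2867 -0.958  -0.    ]
 [-0.      0.     -1.    ]] 0.08661922391594798 0.7
```

View pics/crop1.png

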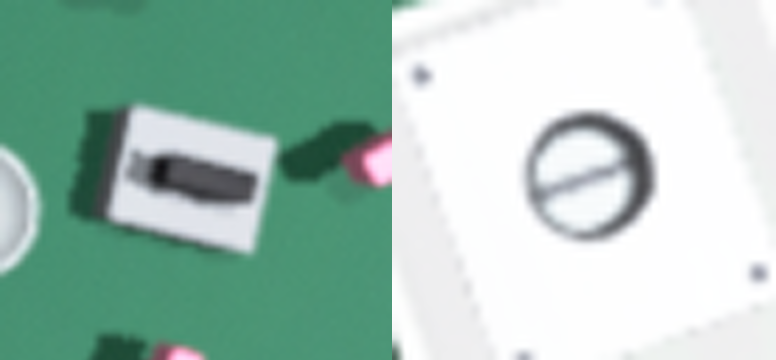

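The crop confirms it: a flat black handle with a rectangular section in the grey stand at (339,257), and the slot disc is visible at (208.6,226.8). I'm moving above the key.

>>> servo_tool(rows=[[[0.713,0.948,-0.187,0,0,0.0432],[0.713,0.948,-0.187,0,0,0.0432],[0.713,0.948,-0.187,0,0,0.0432],[0.713,0.948,-0.187,0,0,0.0432],[0.713,0.948,-0.187,0,0,0.0432],[0.713,0.948,-0.187,0,0,0.0432],[0.713,0.948,-0.187,0,0,0.0432],[0.713,0.948,-0.187,0,0,0.0432],[0.713,0.948,-0.187,0,0,0.0432],[0.713,0.948,-0.187,0,0,0.0432],[0.713,0.948,-0.187,0,0,0.0432],[0.713,0.948,-0.187,0,0,0.0432],[0.713,0.948,-0.187,0,0,0.0432],[0.713,0.948,-0.187,0,0,0.0432],[0.713,0.948,-0.187,0,0,0.0432],[0,0,0,0,0,0],[0,0,0,0,0,0],[0,0,0,0,0,0]]], gripper=-1, grip_force=30)

```text
time_s: 2.2
tool_pos: [0.4467, -0.2437, 0.1606]
tool_rot: [[0.259, 0.966, 0.0], [0.966, -0.259, -0.001], [-0.001, 0.0, -1.0]]
contact_force: [0.2, -0.7, -0.0]
opening: 0.0873
finger_force: 0.0
```

```bash
python3 - <<'E'
from h import *
np.set_printoptions(precision=4,suppress=True)
s=robot.observe();print(s["tool_pos"],s["tool_rot"],s["opening"],s["time_s"],s["contact_force"])
im=cv2.imread("pics/top0.png");D=np.load("top0.npy");W=cloud("top",D)
m=(W[...,2]>.0645)&(W[...,2]<.075)&(np.hypot(W[...,0]-.534,W[...,1]-.109)<.03)
v,u=np.nonzero(m);print("disc depth",W[m].mean(0),len(v),np.ptp(W[m],0),cv2.minEnclosingCircle(W[m][:,:2].astype(np.float32)))
g=im.mean(2);print(g[217:238,197:222].astype(int))
# thin lighter disc inside dark ring
S=np.load("side0.npy");Ws=cloud("side",S)
m=(Ws[...,2]>.0645)&(Ws[...,2]<.08)&(np.hypot(Ws[...,0]-.534,Ws[...,1]-.109)<.03)
print("side disc",m.sum(),Ws[m].mean(0) if m.any() else 0)
E
```

```text
[ 0.4467 -0.2437  0.1606] [[ 0.2591  0.9658  0.0002]
 [ 0.9658 -0.2591 -0.0008]
 [-0.0007  0.0004 -1.    ]] 0.08727095856895535 2.2 [ 0.223 -0.695 -0.012]
disc depth [0.5327 0.1092 0.068 ] 100 [0.0353 0.0342 0.0082] ((0.5337317585945129, 0.10503862798213959), 0.02005518041551113)
[[254 254 254 254 254 254 254 254 254 254 254 254 254 253 253 254 254 254
  254 254 254 254 254 254 254]
 [254 254 254 254 254 254 254 254 253 251 248 244 241 242 243 250 253 254
  254 254 254 254 254 254 254]
 [254 254 254 254 254 254 253 251 242 207 173 139 119 130 146 197 237 250
  253 254 254 254 254 254 254]
 [254 254 254 254 254 253 249 212 145 106 104  99  96  92  86  96 133 198
  242 253 254 254 254 254 254]
 [254 254 254 254 254 251 217 137 129 145 184 200 199 176 134  95  80 100
  166 239 253 254 254 254 254]
 [254 254 254 254 253 238 155 137 202 226 242 247 246 239 220 164 106  78
   93 173 250 254 254 254 254]
 [254 254 254 254 251 202 134 200 241 247 248 249 249 249 247 230 167 102
   76 117 235 253 254 254 254]
 [254 254 254 253 239 168 190 240 248 249 249 249 249 248 248 239 187 113
   77  91 
[... 722 characters left out ...]
04
  120 217 252 254 254 254 254]
 [253 253 253 253 253 249 213 172 213 236 245 248 247 239 224 167 107 112
  191 250 254 254 254 254 254]
 [253 253 253 253 253 253 248 219 175 185 215 222 221 183 132 110 142 214
  246 253 254 254 254 254 254]
 [253 253 253 253 253 253 253 250 237 211 187 155 142 148 152 191 233 252
  254 254 254 254 254 254 254]
 [253 253 253 253 253 253 254 253 253 251 244 234 230 235 239 249 253 254
  254 254 254 254 254 254 254]
 [253 253 253 253 253 253 254 254 254 253 253 253 253 253 253 254 254 254
  254 254 254 254 254 254 254]
 [253 253 253 253 253 253 253 254 254 253 254 253 253 254 254 254 254 254
  254 254 254 254 254 254 254]]
side disc 79 [0.534  0.1068 0.0692]
```

>>> servo_tool(rows=[[[0,0,-0.75,0,0,0],[0,0,-0.75,0,0,0],[0,0,-0.75,0,0,0],[0,0,-0.75,0,0,0],[0,0,-0.75,0,0,0],[0,0,0,0,0,0],[0,0,0,0,0,0]]])

```text
time_s: 2.78
tool_pos: [0.4457, -0.2442, 0.0663]
tool_rot: [[0.261, 0.965, -0.001], [0.965, -0.261, 0.001], [0.001, -0.002, -1.0]]
contact_force: [-0.2, -1.0, 0.4]
opening: 0.0867
finger_force: 0.0
```

>>> servo_tool(rows=[[[0,0,0,0,0,0],[0,0,0,0,0,0],[0,0,0,0,0,0],[0,0,0,0,0,0],[0,0,0,0,0,0],[0,0,0,0,0,0],[0,0,0,0,0,0],[0,0,0,0,0,0]]], gripper=1, grip_force=50)

```text
time_s: 3.45
tool_pos: [0.4466, -0.2432, 0.0668]
tool_rot: [[0.259, 0.966, 0.0], [0.966, -0.259, -0.0], [-0.0, 0.0, -1.0]]
contact_force: [-0.8, -0.1, 0.4]
opening: 0.0413
finger_force: 0.0
```

>>> servo_tool(rows=[[[0,0,0,0,0,0],[0,0,0,0,0,0],[0,0,0,0,0,0],[0,0,0,0,0,0],[0,0,0,0,0,0],[0,0,0,0,0,0],[0,0,0,0,0,0]]])

```text
time_s: 4.03
tool_pos: [0.4467, -0.2433, 0.0667]
tool_rot: [[0.259, 0.966, 0.0], [0.966, -0.259, -0.0], [-0.0, 0.0, -1.0]]
contact_force: [0.6, 0.3, -0.7]
opening: 0.0161
finger_force: 50.0
```

Gripped, opening 16.1 mm. Now lifting out and carrying over the hatch.

>>> servo_tool(rows=[[[0,0,0.4,0,0,0],[0,0,0.8,0,0,0],[0,0,0.8,0,0,0],[0,0,0.8,0,0,0],[0,0,0.8,0,0,0],[0,0,0.2,0,0,0],[0,0,0,0,0,0],[0,0,0,0,0,0]]])

```text
time_s: 4.7
tool_pos: [0.4462, -0.2429, 0.1616]
tool_rot: [[0.259, 0.966, -0.0], [0.966, -0.259, 0.0], [0.0, -0.0, -1.0]]
contact_force: [0.1, -0.2, -1.4]
opening: 0.0153
finger_force: 50.0
```

>>> servo_tool(rows=[[[0.2315,0.935,0,0,0,0.0222],[0.2315,0.935,0,0,0,0.0222],[0.2315,0.935,0,0,0,0.0222],[0.2315,0.935,0,0,0,0.0222],[0.2315,0.935,0,0,0,0.0222],[0.2315,0.935,0,0,0,0.0222],[0.2315,0.935,0,0,0,0.0222],[0.2315,0.935,0,0,0,0.0222],[0.2315,0.935,0,0,0,0.0222],[0.2315,0.935,0,0,0,0.0222],[0.2315,0.935,0,0,0,0.0222],[0.2315,0.935,0,0,0,0.0222],[0.2315,0.935,0,0,0,0.0222],[0.2315,0.935,0,0,0,0.0222],[0.2315,0.935,0,0,0,0.0222],[0,0,0,0,0,0],[0,0,0,0,0,0],[0,0,0,0,0,0]]])

```text
time_s: 6.2
tool_pos: [0.5322, 0.1071, 0.1603]
tool_rot: [[-0.258, 0.966, -0.003], [0.966, 0.258, -0.0], [0.0, -0.003, -1.0]]
contact_force: [-0.1, -0.4, -1.5]
opening: 0.0156
finger_force: 50.0
```

```bash
python3 - <<'E'
from h import *
np.set_printoptions(precision=4,suppress=True)
s=robot.observe();print(s["tool_pos"],s["tool_rot"],s["opening"],s["time_s"],s["contact_force"],s["joint_pos"])
im=cv2.imread("pics/top0.png").astype(float).mean(2)
c0=np.array([208.4,227.1])
v,u=np.mgrid[215:240,195:222];r=np.hypot(u-c0[0],v-c0[1]);m=r<4.6
w=np.clip(240-im[v,u],0,None)*m
P=np.array([px2w("top",(a,b),z=.069)[:2] for a,b in zip(u[m],v[m])]);ww=w[m]
c=(P*ww[:,None]).sum(0)/ww.sum();Q=P-c;C=(Q*ww[:,None]).T@Q/ww.sum();e,V=np.linalg.eigh(C)
d=V[:,1]*np.sign(V[1,1]);print("slot pt",c,"yaw deg",np.degrees(np.arctan2(-d[0],d[1])),"disc c",px2w("top",c0,z=.069))
im2,D=eyes.snapshot("side")
a=cv2.resize(im2[120:240,190:310],None,fx=5,fy=5,interpolation=cv2.INTER_CUBIC);cv2.imwrite("pics/side1.png",a)
E
```

```text
[0.5322 0.1071 0.1603] [[-0.2582  0.9661 -0.0033]
 [ 0.9661  0.2582 -0.0004]
 [ 0.0004 -0.0033 -1.    ]] 0.015643556160573273 6.2 [-0.1013 -0.4416 -1.5035] [-0.0071  0.5154  1.7058 -0.0006  0.9236 -0.2678]
slot pt [0.5334 0.108 ] yaw deg 17.3885131690911 disc c [0.5331 0.1077 0.069 ]
```

View pics/side1.png

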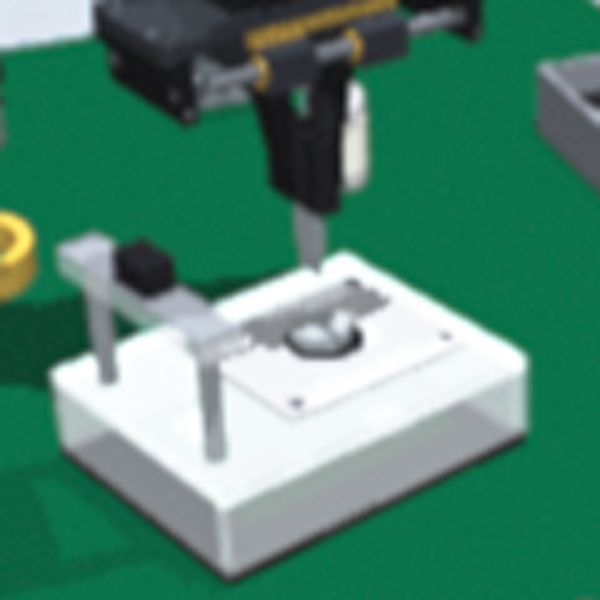

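The side view shows the key hanging upright in the fingers, its tip at (317,268) in the crop, just above the disc at (325,335). I'm aligning and descending to just above the face.

>>> servo_tool(rows=[[[0,0,-0.3,0,0,0.0244],[0,0,-0.4,0,0,0],[0,0,-0.3,0,0,0],[0,0,-0.2,0,0,0],[0,0,0,0,0,0],[0,0,0,0,0,0],[0,0,0,0,0,0]]])

```text
time_s: 6.83
tool_pos: [0.5336, 0.1073, 0.1317]
tool_rot: [[-0.294, 0.956, 0.0], [0.956, 0.294, -0.0], [-0.0, 0.0, -1.0]]
contact_force: [-0.4, -0.1, -1.0]
opening: 0.0158
finger_force: 50.0
```

```bash
python3 - <<'E'
from h import *
np.set_printoptions(precision=4,suppress=True)
for i in range(4):
    s=robot.observe();print(s["tool_pos"],s["contact_force"]);im2,D=eyes.snapshot("side")
print(s["tool_rot"])
a=cv2.resize(im2[160:220,210:290],None,fx=10,fy=10,interpolation=cv2.INTER_CUBIC);cv2.imwrite("pics/side2.png",a)
E
```

```text
[0.5336 0.1073 0.1317] [-0.3842 -0.1114 -1.0135]
[0.5337 0.1074 0.1319] [-0.4184  0.927  -1.9306]
[0.5338 0.1074 0.1321] [ 0.7277  0.1038 -0.7598]
[0.5337 0.1074 0.1321] [ 0.094   0.0858 -0.9526]
[[-0.2948  0.9555  0.0009]
 [ 0.9555  0.2948 -0.    ]
 [-0.0003  0.0009 -1.    ]]
```

View pics/side2.png

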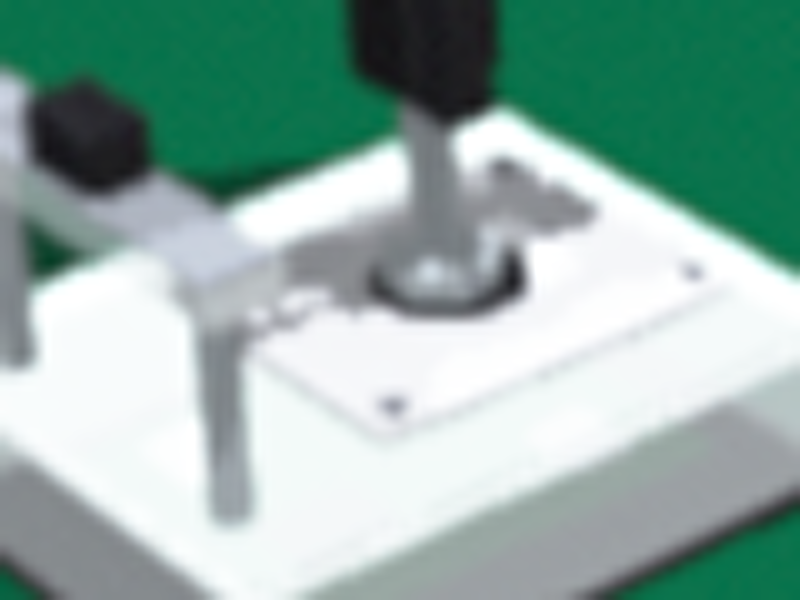

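>>> servo_tool(rows=[[[-0.01,0.015,-0.096,0,0,0],[0,0,-0.08,0,0,0],[0,0,-0.08,0,0,0],[0,0,-0.04,0,0,0],[0,0,-0.04,0,0,0],[0,0,-0.024,0,0,0],[0,0,0,0,0,0],[0,0,0,0,0,0],[0,0,0,0,0,0]]])

```text
time_s: 7.78
tool_pos: [0.5333, 0.1078, 0.1236]
tool_rot: [[-0.295, 0.956, 0.0], [0.956, 0.295, 0.0], [-0.0, 0.0, -1.0]]
contact_force: [-2.2, -0.1, 6.9]
opening: 0.0158
finger_force: 50.0
```

It's resting on the face (8 N), not in the slot yet. I'll search across the slot in small steps.

>>> servo_tool(rows=[[[-0.02,-0.006,0,0,0,0],[-0.02,-0.006,0,0,0,0],[0,0,0,0,0,0],[0,0,0,0,0,0]]])

```text
time_s: 8.12
tool_pos: [0.5331, 0.1077, 0.1238]
tool_rot: [[-0.295, 0.956, 0.002], [0.956, 0.295, 0.0], [-0.0, 0.002, -1.0]]
contact_force: [-0.2, 1.1, 6.3]
opening: 0.0159
finger_force: 50.0
```

>>> servo_tool(rows=[[[-0.02,-0.006,0,0,0,0],[-0.02,-0.006,0,0,0,0],[0,0,0,0,0,0],[0,0,0,0,0,0]]])

```text
time_s: 8.45
tool_pos: [0.5329, 0.1076, 0.1239]
tool_rot: [[-0.294, 0.956, 0.004], [0.956, 0.294, 0.001], [-0.0, 0.004, -1.0]]
contact_force: [0.2, 0.9, 5.0]
opening: 0.016
finger_force: 50.0
```

>>> servo_tool(rows=[[[0,0,0.18,0,0,0],[0,0,0,0,0,0],[0,0,0,0,0,0],[0,0,0,0,0,0]]])

```text
time_s: 8.78
tool_pos: [0.5305, 0.1071, 0.1267]
tool_rot: [[-0.295, 0.956, -0.001], [0.956, 0.295, -0.0], [0.0, -0.001, -1.0]]
contact_force: [-0.1, 0.1, -1.1]
opening: 0.0155
finger_force: 50.0
```

>>> servo_tool(rows=[[[0,0,-0.06,0,0,0],[0,0,-0.06,0,0,0],[0,0,-0.06,0,0,0],[0,0,0,0,0,0],[0,0,0,0,0,0],[0,0,0,0,0,0]]])

```text
time_s: 9.28
tool_pos: [0.5309, 0.1071, 0.1233]
tool_rot: [[-0.295, 0.956, -0.0], [0.956, 0.295, -0.0], [-0.0, -0.0, -1.0]]
contact_force: [-2.4, 0.7, 6.9]
opening: 0.016
finger_force: 50.0
```

>>> servo_tool(rows=[[[0,0,0.18,0,0,0],[0.153,0.047,0,0,0,0],[0,0,0,0,0,0],[0,0,0,0,0,0]]])

```text
time_s: 9.62
tool_pos: [0.5351, 0.1084, 0.1267]
tool_rot: [[-0.295, 0.956, -0.0], [0.956, 0.295, 0.0], [0.0, -0.0, -1.0]]
contact_force: [0.5, 0.3, -2.3]
opening: 0.0157
finger_force: 50.0
```

>>> servo_tool(rows=[[[0,0,-0.06,0,0,0],[0,0,-0.06,0,0,0],[0,0,-0.06,0,0,0],[0,0,0,0,0,0],[0,0,0,0,0,0],[0,0,0,0,0,0]]])

```text
time_s: 10.12
tool_pos: [0.535, 0.1083, 0.1226]
tool_rot: [[-0.295, 0.956, -0.0], [0.956, 0.295, 0.0], [0.0, -0.0, -1.0]]
contact_force: [-0.9, -1.0, -1.0]
opening: 0.0154
finger_force: 50.0
```

The blade is in the slot. Now pushing the fastener in.

>>> servo_tool(rows=[[[0,0,-0.07,0,0,0],[0,0,-0.07,0,0,0],[0,0,-0.07,0,0,0],[0,0,-0.07,0,0,0],[0,0,-0.06,0,0,0],[0,0,0,0,0,0],[0,0,0,0,0,0],[0,0,0,0,0,0]]])

```text
time_s: 10.78
tool_pos: [0.5353, 0.1084, 0.1156]
tool_rot: [[-0.295, 0.956, 0.001], [0.956, 0.295, -0.0], [-0.0, 0.001, -1.0]]
contact_force: [-2.2, -0.6, 9.1]
opening: 0.0157
finger_force: 50.0
```

>>> servo_tool(rows=[[[0,0,-0.06,0,0,0],[0,0,0,0,0,0],[0,0,0,0,0,-0.033],[0,0,0,0,0,-0.033],[0,0,0,0,0,-0.033],[0,0,0,0,0,-0.033],[0,0,0,0,0,-0.033],[0,0,0,0,0,-0.033],[0,0,0,0,0,-0.033],[0,0,0,0,0,-0.033],[0,0,0,0,0,0],[0,0,0,0,0,0]]])

```text
time_s: 11.78
tool_pos: [0.5354, 0.1082, 0.1144]
tool_rot: [[0.115, 0.993, 0.001], [0.993, -0.115, -0.0], [-0.0, 0.001, -1.0]]
contact_force: [-2.8, -0.5, 11.1]
opening: 0.0155
finger_force: 50.0
```

```bash
python3 - <<'E'
from rig import robot
s=robot.observe();print(s["torque"],s["contact_force"],s["joint_pos"])
E
```

```text
[-0.19354257  0.44825479 -0.00279072] [-2.75314515 -0.47088039 11.10966394] [-4.96274479e-03  5.89213294e-01  1.73494136e+00 -4.57332581e-04
  8.16087279e-01  1.10471627e-01]
```

>>> servo_tool(rows=[[[0,0,0,0,0,-0.05],[0,0,0,0,0,-0.05],[0,0,0,0,0,-0.05],[0,0,0,0,0,-0.05],[0,0,0,0,0,-0.05],[0,0,0,0,0,-0.05],[0,0,0,0,0,-0.05],[0,0,0,0,0,-0.05],[0,0,0,0,0,0],[0,0,0,0,0,0]]])

```text
time_s: 12.62
tool_pos: [0.5349, 0.1083, 0.1143]
tool_rot: [[0.677, 0.736, 0.0], [0.736, -0.677, -0.0], [-0.0, 0.001, -1.0]]
contact_force: [-3.1, -0.9, 10.6]
opening: 0.0156
finger_force: 50.0
```

>>> servo_tool(rows=[[[0,0,0,0,0,-0.05],[0,0,0,0,0,-0.05],[0,0,0,0,0,-0.05],[0,0,0,0,0,-0.05],[0,0,0,0,0,-0.05],[0,0,0,0,0,-0.05],[0,0,0,0,0,-0.05],[0,0,0,0,0,-0.05],[0,0,0,0,0,0],[0,0,0,0,0,0]]])

```text
time_s: 13.45
tool_pos: [0.5346, 0.1085, 0.1143]
tool_rot: [[0.98, 0.197, -0.0], [0.197, -0.98, 0.0], [-0.0, -0.0, -1.0]]
contact_force: [-3.2, 0.5, 11.8]
opening: 0.0161
finger_force: 50.0
```

```bash
python3 - <<'E'
from rig import robot
s=robot.observe();print(s["torque"],s["contact_force"],s["joint_pos"])
E
```

```text
[ 0.08613709  0.72661533 -0.02669532] [-3.18661061  0.49893723 11.84213259] [-4.70543516e-03  5.89197511e-01  1.73566136e+00  2.54643125e-04
  8.17013392e-01  1.36716788e+00]
```

Lifting the key out slowly.

>>> servo_tool(rows=[[[0,0,0.1,0,0,0],[0,0,0.15,0,0,0],[0,0,0.2,0,0,0],[0,0,0.3,0,0,0],[0,0,0.5,0,0,0],[0,0,0.5,0,0,0],[0,0,0,0,0,0],[0,0,0,0,0,0]]])

```text
time_s: 14.12
tool_pos: [0.5356, 0.1083, 0.157]
tool_rot: [[0.98, 0.197, 0.002], [0.197, -0.98, -0.0], [0.002, 0.0, -1.0]]
contact_force: [0.7, -0.0, -1.7]
opening: 0.0161
finger_force: 50.0
```

```bash
python3 - <<'E'
from h import *
s=robot.observe();print(s["tool_pos"],s["tool_rot"],s["contact_force"])
im2,D=eyes.snapshot("side")
cv2.imwrite("pics/side3.png",cv2.resize(im2[155:215,210:290],None,fx=10,fy=10,interpolation=cv2.INTER_CUBIC))
W=cloud("side",D);m=(W[...,2]>.0645)&(W[...,2]<.08)&(np.hypot(W[...,0]-.534,W[...,1]-.109)<.025);print(m.sum(),np.median(W[m],0))
E
```

```text
[0.53559579 0.1082887  0.1569671 ] [[ 9.80313346e-01  1.97438443e-01  1.95080734e-03]
 [ 1.97438952e-01 -9.80315182e-01 -6.99320220e-05]
 [ 1.89859878e-03  4.53720651e-04 -9.99998095e-01]] [ 0.66153507 -0.00841187 -1.66571532]
77 [0.53356428 0.10637732 0.0699764 ]
```

View pics/side3.png

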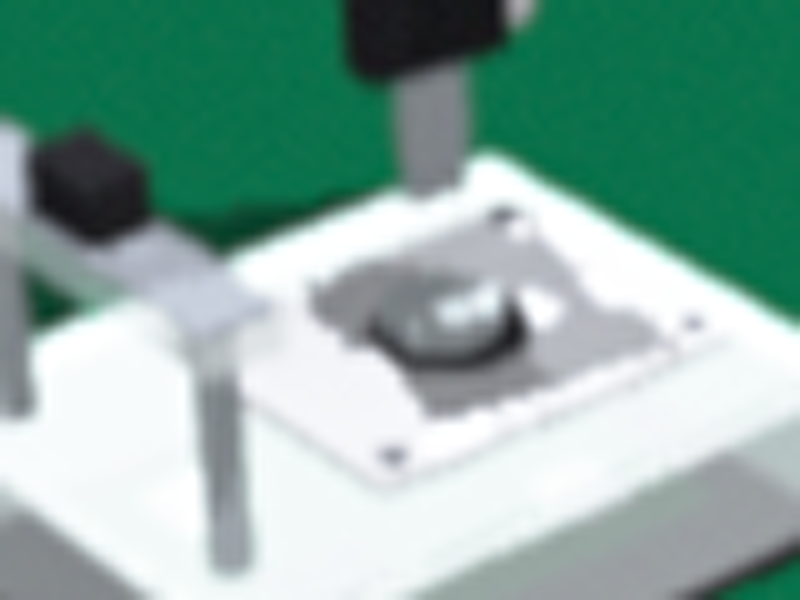

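The side view shows the disc standing proud at (450,320) in the crop, with the blade clear above it. Now carrying the key back over its stand.

>>> servo_tool(rows=[[[-0.237,-0.938,0,0,0,0.0471],[-0.237,-0.938,0,0,0,0.0471],[-0.237,-0.938,0,0,0,0.0471],[-0.237,-0.938,0,0,0,0.0471],[-0.237,-0.938,0,0,0,0.0471],[-0.237,-0.938,0,0,0,0.0471],[-0.237,-0.938,0,0,0,0.0471],[-0.237,-0.938,0,0,0,0.0471],[-0.237,-0.938,0,0,0,0.0471],[-0.237,-0.938,0,0,0,0.0471],[-0.237,-0.938,0,0,0,0.0471],[-0.237,-0.938,0,0,0,0.0471],[-0.237,-0.938,0,0,0,0.0471],[-0.237,-0.938,0,0,0,0.0471],[-0.237,-0.938,0,0,0,0.0471],[0,0,0,0,0,0],[0,0,0,0,0,0],[0,0,0,0,0,0]]])

```text
time_s: 15.67
tool_pos: [0.4454, -0.2426, 0.1556]
tool_rot: [[0.261, 0.965, -0.002], [0.965, -0.261, 0.002], [0.001, -0.002, -1.0]]
contact_force: [0.6, -0.4, -1.4]
opening: 0.0155
finger_force: 50.0
```

```bash
python3 - <<'E'
from h import *
for i in range(3):
    im,D=eyes.snapshot("top");s=robot.observe();print(s["tool_pos"])
print(s["tool_rot"][:2],s["contact_force"])
si,_=eyes.snapshot("side")
a=cv2.resize(im[205:250,185:233],(427,400),interpolation=cv2.INTER_CUBIC)
b=cv2.resize(si[230:320,225:308],(369,400),interpolation=cv2.INTER_CUBIC)
cv2.imwrite("pics/c4.png",np.hstack([a,b]))
E
```

```text
[ 0.44559819 -0.24214939  0.15577003]
[ 0.44578477 -0.24203254  0.15595279]
[ 0.44597341 -0.24208598  0.1560986 ]
[[ 2.58393762e-01  9.66039277e-01 -8.82430842e-04]
 [ 9.66039383e-01 -2.58392858e-01  1.02103989e-03]] [ 0.21748996  0.7685145  -0.90164965]
```

View pics/c4.png

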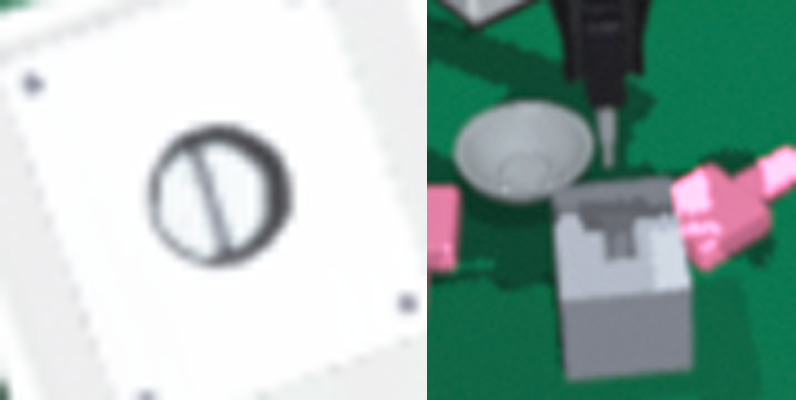

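The slot now lies a quarter turn round, from (190,145) to (228,258) in the crop, and the key is above its pocket. Lowering.

>>> servo_tool(rows=[[[0.02,-0.04,-0.6,0,0,0],[0,0,-0.6,0,0,0],[0,0,-0.4,0,0,0],[0,0,-0.2,0,0,0],[0,0,0,0,0,0],[0,0,0,0,0,0]]])

```text
time_s: 16.37
tool_pos: [0.4467, -0.2442, 0.1114]
tool_rot: [[0.259, 0.966, -0.0], [0.966, -0.259, 0.0], [0.0, -0.0, -1.0]]
contact_force: [0.1, 0.1, -1.1]
opening: 0.0155
finger_force: 50.0
```

>>> servo_tool(rows=[[[0,0,-0.2,0,0,0],[0,0,-0.2,0,0,0],[0,0,-0.2,0,0,0],[0,0,0,0,0,0],[0,0,0,0,0,0]]])

```text
time_s: 16.78
tool_pos: [0.4464, -0.2443, 0.0961]
tool_rot: [[0.259, 0.966, -0.001], [0.966, -0.259, 0.001], [0.0, -0.001, -1.0]]
contact_force: [0.2, -0.2, -1.1]
opening: 0.0158
finger_force: 50.0
```

Inside the pocket with no contact. Continuing down.

>>> servo_tool(rows=[[[0,0.02,-0.3,0,0,0],[0,0.02,-0.3,0,0,0],[0,0,-0.3,0,0,0],[0,0,-0.12,0,0,0],[0,0,-0.08,0,0,0],[0,0,-0.04,0,0,0],[0,0,-0.04,0,0,0],[0,0,0,0,0,0],[0,0,0,0,0,0],[0,0,0,0,0,0]]])

```text
time_s: 17.62
tool_pos: [0.4467, -0.2435, 0.0671]
tool_rot: [[0.259, 0.966, 0.0], [0.966, -0.259, -0.0], [-0.0, 0.0, -1.0]]
contact_force: [0.2, -0.5, -1.4]
opening: 0.0155
finger_force: 50.0
```

>>> servo_tool(rows=[[[0,0,-0.03,0,0,0],[0,0,-0.03,0,0,0],[0,0,0,0,0,0],[0,0,0,0,0,0],[0,0,0,0,0,0]]])

```text
time_s: 18.03
tool_pos: [0.4468, -0.2436, 0.0666]
tool_rot: [[0.259, 0.966, 0.001], [0.966, -0.259, -0.001], [-0.001, 0.001, -1.0]]
contact_force: [-0.9, 0.9, 7.3]
opening: 0.0156
finger_force: 50.0
```

Seated at the same height as at pick-up, with 8 N. Relaxing, then releasing and retreating.

>>> servo_tool(rows=[[[0,0,0.03,0,0,0],[0,0,0,0,0,0],[0,0,0,0,0,0]]])

```text
time_s: 18.28
tool_pos: [0.4468, -0.2436, 0.0666]
tool_rot: [[0.259, 0.966, 0.001], [0.966, -0.259, -0.001], [-0.0, 0.001, -1.0]]
contact_force: [0.4, 0.0, 6.1]
opening: 0.0157
finger_force: 50.0
```

>>> servo_tool(rows=[[[0,0,0,0,0,0],[0,0,0,0,0,0],[0,0,0,0,0,0],[0,0,0,0,0,0],[0,0,0,0,0,0],[0,0,0,0,0,0],[0,0,0,0,0,0],[0,0,0,0,0,0],[0,0,0,0,0,0],[0,0,0,0,0,0],[0,0,0,0,0,0],[0,0,0,0,0,0]]], gripper=-1)

```text
time_s: 19.28
tool_pos: [0.4466, -0.2434, 0.0662]
tool_rot: [[0.259, 0.966, 0.0], [0.966, -0.259, -0.0], [-0.0, 0.0, -1.0]]
contact_force: [0.1, 0.1, -0.4]
opening: 0.0838
finger_force: 0.0
```

>>> servo_tool(rows=[[[0,0,0.3,0,0,0],[0,0,0.5,0,0,0],[0,0,0.8,0,0,0],[0,0,0.8,0,0,0],[0,0,0.8,0,0,0],[0,0,0.8,0,0,0],[0,0,0,0,0,0],[0,0,0,0,0,0],[0,0,0,0,0,0]]])

```text
time_s: 20.03
tool_pos: [0.4462, -0.243, 0.166]
tool_rot: [[0.259, 0.966, -0.0], [0.966, -0.259, 0.0], [0.0, -0.001, -1.0]]
contact_force: [-0.0, 0.8, -0.5]
opening: 0.0873
finger_force: 0.0
```

```bash
python3 - <<'E'
from h import *
s=robot.observe();print(s["time_s"],s["tool_pos"],s["contact_force"],s["opening"])
si,D=eyes.snapshot("side");W=cloud("side",D)
m=(W[...,2]>.06)&(W[...,2]<.1)&(np.hypot(W[...,0]-.4467,W[...,1]+.2433)<.04);print(m.sum(),W[m].mean(0),W[m].max(0))
cv2.imwrite("pics/c5.png",cv2.resize(si[160:340,190:390],(667,600),interpolation=cv2.INTER_CUBIC))
E
```

```text
20.0333 [ 0.44619917 -0.24304553  0.16598889] [-0.02761761  0.75097236 -0.52404118] 0.08731929645573423
236 [ 0.44402818 -0.25299367  0.0858334 ] [ 0.45880908 -0.22162588  0.09794338]
```

View pics/c5.png

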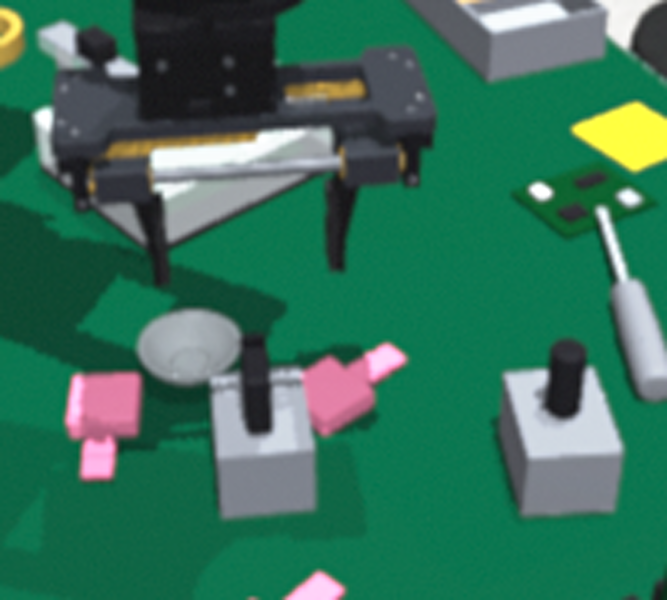

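The key stands home and the gripper is clear. Some pink look-alikes show a different pose from the first picture, but they are off the arm's path and I'm leaving them alone. Handing in.

```bash
python3 -c "
from rig import robot
print(robot.job_done())"
```

```text
the job is handed in; nothing more can be done
None
```

The hatch fastener is locked and sprung back up (seen in the camera images), the key is back fully down in its stand and released, and the job is handed in with no verdict returned; at least one pink look-alike was in a different pose by the end (cause unknown, not knowingly touched).

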